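# Wipe the trunking offcuts off the assembly board and lay the next circuit on it

### The arm

A 7-joint arm with a two-finger parallel gripper is mounted at the origin on the work surface. World frame = base frame: x ahead of the robot, y to its left, z up, the work surface at z = 0. Lengths are in m, angles in rad, forces in N, time in s.
With the tool pointing down it reaches from about 0.35 to 0.9 m from the base axis. Payload 8.1 kg.
Tool frame: the origin (TCP) lies between the finger pads; the fingertips stand 8 mm ahead of it and the grasp point (between the pads) lies 11 mm behind it (manip.nose_length is the distance from the TCP to the fingertips, in m); z points along the fingers, y is the line along which they close (so a half turn about z gives the same grasp; the last joint's range is limited). The gripper opens to 92 mm and grips with 3 to 60 N. Pads are 19 mm wide; open, the fingers measure 130 mm over their backs; the gripper's body (75 mm by 190 mm) begins 47 mm behind the grasp point.
Start: joints at [-1.228, 0.434, 0.025, 1.573, -0.012, 1.134, -0.075], TCP at [0.27, 0.564, 0.235] pointing down, gripper open.
Joint ranges: [-2.62, 2.62], [-0.44, 2.09], [-1.27, 1.32], [0.08, 2.57], [-1.32, 4.46], [0.12, 2], [-2.74, 2.74]. Speed limits (rad/s): [2.22, 2.22, 3.01, 3.01, 3.14, 3.14, 3.14].

### API

Orientations are given as a unit quaternion [w, x, y, z].
In Python, from rig import manip, viewer, spot_in, silhouettes gives the robot as it stands.
- The arm moves only by the shell command python3 -m handwheel 'ROWS'. ROWS is JSON, one flat list of numbers, 7 for each row, row after row: the opening, from 0 (shut) to 1 (fully open), then the shift along the tool's x, y, z in cm, then the turn, a rotation vector about the tool's x, y, z in degrees. In form: [grip, x, y, z, wx, wy, wz, grip, x, y, z, wx, wy, wz, ...]. A call has exactly 8 rows; each row is the pose to reach, as a shift and turn from the pose commanded when the call began, along the tool's axes at that moment; what a row does not reach only later rows make up. A row lasts 1/12 s, in which the tool goes at most 41.7 mm and 7.16 degrees, less where a joint would pass 70% of its speed; a pose out of reach is approached as far as the arm can. A call with a gripper value outside its range is refused whole. The fingers move at their own pace and stop on an object; the grip force is fixed at half the most. Time passes only in rows, so rows that repeat a pose let the fingers close, or fill a call up. It gives the time, the measured TCP pose, the force, the opening and the grip force at its end, in the units of the state.
- manip.get_obs(): the state, without advancing time (a new reading comes with each control period).
- viewer.capture(name): name is "scene" or "side" or "wrist"; returns the picture (384x512x3 uint8, red, green, blue); there is no depth.
- viewer.camera_model(name): a dict with "fx", "fy", "cx", "cy" (pixels), "eye" and "orientation" of the camera in the world; the wrist camera has in their place "hand_eye" (4x4, takes a point from camera to tool coordinates, whose origin is the TCP and whose axes are the flange's). Camera axes: x right, y down, z forward; pixel columns grow to the right and rows downward; lengths in m; the calibration is good to about 2 mm. A picture is of the moment at which its call begins: read the wrist's pose just before it. camera_model takes no time and is no camera call.
- manip.job_done(): hands the job in; it is judged then, once.
Trained networks look in the newest picture that a camera, given by its name, has taken for a name from the list of things; names that differ only in an ending like _2 or _b are one class to them, and where a whole thing is asked for, a point or a joint stands for the part that bears it (a point fixed in the world has none). Each returns a list of dicts, best first, with "conf" (0 to 1); they miss things now and then, are a little off and sometimes report something else, mostly with a low value. They report only what shows in the picture. A call takes as long as a camera call. They do not tell look-alikes from the thing itself.
- spot_in(camera, target): "location" ([x, y, z] in m, in world coordinates, good to about 4 mm: the middle of the surface that is visible of it).
- silhouettes(camera, target): "region" (384x512 bool, what is visible of it).
The state is a dict: "clock": time; "q": joint angles; "qvel": joint speeds; "joint_torque": joint torques, N m; "position": TCP position; "tcp_rot": TCP orientation; "wrist_force": force on the tool from outside, world axes, zero at the start; "wrist_torque": the same for the moment, N m; "opening": finger opening in m; "finger_force": force on a finger pad.
Only numpy, scipy, OpenCV 4.12 (cv2) and the standard library are available. Lean on these libraries where they do the work, as an engineer would, in place of code of your own. Each camera call takes 0.05 s, during which the arm holds its last target. There are 200 camera calls.

### The job

Take the scraper out of its sloped yellow rest and wipe all three offcuts off the white assembly board into the red tray at its end, without ever touching the offcuts by hand. Then stand the scraper back in its rest as it was, and last, with the offcuts still in the red tray, set the breadboard module down (do not drop it) flat in the middle of the board, squarely inside the blue tape frame. Leave all other things, and those in the grey tray, where they are.

Things in the scene. Friction and masses are not known exactly. Their poses are not given: they have to be found in the camera images.
- scraper: loose scraper, 0.28 kg: aluminium bar with black rubber foot, 140 (y) x 16 (x) x 40 mm, above it a wooden grip plate 92 (y) x 20 (x) mm, 40 to 105 mm above the foot: grip it across the 20 mm. Origin: centre of the foot's underside; z axis from foot to grip; same front and back. At the start it leans in the rest, z axis 27 degrees from vertical towards the rest's -x (to the robot)
- rest: fixed rest: dark base 130 x 150 x 10 mm with a yellow V trough 150 mm long along y: a back plate leaning 27 degrees from vertical to -x, which supports the lowest 38 mm of the scraper's bar from beneath, and a foot plate square to it. Origin: centre of the underside. It stands left or right of the board; the green mat is on the other side
- rest_seat (a point): the point where the scraper's origin sits when it is fully home in the rest: 20 mm towards +x from the rest's origin and 32 mm above its underside
- board: fixed white assembly board, 180 (x) x 210 (y) x 60 mm high, with a flat blue tape frame in the middle of its top (inside 86 x 150 mm, long side along y); origin at the centre of its underside, top at z = 60 mm. The trays stand 2 mm from its two short ends (+y and -y)
- scrap_tray: fixed red open tray for the offcuts, 180 (x) x 106 (y) mm outside, walls 4 mm, floor 5 mm, rim 52 mm above the bench (8 mm lower than the board's top), at one end of the board, either +y or -y; its centre is 160 mm from the board's centre. Origin at the centre of its underside
- stock_tray: fixed grey open tray of the same size at the other end of the board, with good parts in it (batteries and transformer); no offcuts here. Origin at the centre of its underside
- module: breadboard module, loose, about 0.16 kg: dark wooden base 56 (x) x 120 (y) x 20 mm with a cream breadboard on top (50 x 100 mm, up to 28 mm above the underside) and small components up to 40 mm. Origin at the centre of its underside. Grip it across the 56 mm of the base. At the start it lies on the green mat
- mat: fixed green mat, 130 x 150 x 3 mm, on the other side of the board from the rest; origin at the centre of its underside
- offcut0: offcut of U-shaped plastic trunking, orange, 64 x 20 x 12 mm (long side = its y axis), lying on the board at the start; origin at the centre of its underside
- offcut1: offcut of U-shaped plastic trunking, green, 62 x 22 x 12 mm (long side = its y axis), lying on the board at the start; origin at the centre of its underside
- offcut2: offcut of U-shaped plastic trunking, yellow, 60 x 18 x 12 mm (long side = its y axis), lying on the board at the start; origin at the centre of its underside
- batteries: black battery holder, 34 x 60 x 20 mm, in the grey tray; leave alone
- transformer: small transformer, 40 x 50 x 26 mm, in the grey tray; leave alone
- solder: reel of solder, 64 mm across, 40 mm high, standing beyond the board; leave alone
- tape_roll: roll of tape, 90 mm across, 22 mm high, lying beyond the board; leave alone
- cutters: yellow-handled cutters, 125 mm long, 12 mm high, lying beyond the board; leave alone
- screwdriver: red screwdriver, 160 mm long, lying beyond the board, to the left; leave alone
There are look-alikes about, which are no part of the job. What is meant by the scraper is not purple, and is the larger of those in its own colour.

How it is judged:
By the outcome, as a careful person would: the job done as asked, in the order asked, and still so for the second after the job is handed in, with the robot touching nothing.
It also fails if it takes over 72 s, if anything falls off the work surface, if the arm or the gripper's body presses on something with over 40 N, if the wrist force passes 120 N, or if a joint passes its speed limit or range.

## Working session

There is one attempt and no reset: what is moved stays moved. The work goes in short steps, Python scripts to look and compute and a shell command to move; the robot and the scene stay as the last step left them, time stands still between calls to the robot, and variables do not carry over. Pictures are saved under pics/ and viewed, at most 10 in all, crops included, and the job is handed in when it is done.

```bash
mkdir -p pics; ls; cat > h.py <<'E'
import numpy as np,cv2
from scipy.spatial.transform import Rotation as R
from rig import manip,viewer,spot_in,silhouettes
def Rq(q): return R.from_quat([q[1],q[2],q[3],q[0]])
def cam(name,obs=None):
    c=viewer.camera_model(name)
    K=np.array([[c['fx'],0,c['cx']],[0,c['fy'],c['cy']],[0,0,1]])
    if 'hand_eye' in c:
        o=obs or manip.get_obs(); T=np.eye(4);T[:3,:3]=Rq(o['tcp_rot']).as_matrix();T[:3,3]=o['position']
        T=T@np.array(c['hand_eye']); return K,T[:3,:3],T[:3,3]
    q=np.array(c['orientation']); r=q if q.shape==(3,3) else Rq(q).as_matrix()
    return K,r,np.array(c['eye'])
def px2w(name,uv,z,obs=None):
    K,r,e=cam(name,obs); uv=np.atleast_2d(uv).astype(float)
    d=np.c_[uv,np.ones(len(uv))]@np.linalg.inv(K).T@r.T
    return e+d*((z-e[2])/d[:,2])[:,None]
def w2px(name,P,obs=None):
    K,r,e=cam(name,obs); p=(np.atleast_2d(P)-e)@r@K.T; return p[:,:2]/p[:,2:]
def save(img,n): cv2.imwrite('pics/'+n,cv2.cvtColor(img,cv2.COLOR_RGB2BGR))
E
python3 - <<'E'
from h import *
np.set_printoptions(precision=4,suppress=True)
o=manip.get_obs();print(o)
for n in('scene','side','wrist'):
    i=viewer.capture(n);save(i,n+'0.png');print(n,cam(n,o))
for n in ['scraper','rest','board','scrap_tray','stock_tray','module','mat','offcut0','offcut1','offcut2','solder','tape_roll','cutters','screwdriver']:
    for c in('scene','side'):
        print(n,c,[(np.round(d['location'],3).tolist(),round(d['conf'],2),w2px(c,d['location']).round()[0].tolist()) for d in spot_in(c,n)])
print(manip.nose_length)
a=cv2.imread('pics/scene0.png');b=cv2.imread('pics/side0.png')
E
```

```text
pics
{'clock': 0.0, 'q': array([-1.2276,  0.4352,  0.0249,  1.5741, -0.0116,  1.134 , -0.0751]), 'qvel': array([ 0.002 , -0.0009,  0.0027, -0.0003, -0.0011, -0.0013,  0.0002]), 'joint_torque': array([ -0.0004, -66.7839,   0.9849, -31.4474,  -0.0606,   0.0425,
         0.0002]), 'position': array([0.2693, 0.5635, 0.234 ]), 'tcp_rot': array([-0.0001,  0.2211,  0.9753, -0.0008]), 'wrist_force': array([0.3436, 0.5726, 0.1302]), 'wrist_torque': array([-0.0065,  0.0417,  0.0185]), 'finger_force': 0.0, 'opening': 0.09155265514957638}
scene (array([[359.1712,   0.    , 252.4299],
       [  0.    , 359.1712, 194.2478],
       [  0.    ,   0.    ,   1.    ]]), array([[-0.1612,  0.8311, -0.5323],
       [ 0.9869,  0.1394, -0.0812],
       [ 0.0067, -0.5384, -0.8427]]), array([1.1139, 0.0166, 0.914 ]))
side (array([[362.6201,   0.    , 257.4797],
       [  0.    , 362.6201, 189.43  ],
       [  0.    ,   0.    ,   1.    ]]), array([[ 0.9813, -0.1163,  0.1534],
       [-0.1925, -0.5798,  0.7917],
       [-0.0032, -0.8064, -0.5913]]), array([ 0.4001, -0.8446,  0.6449]))
wrist (array([[318.4943,   
[... 2261 characters left out ...]
side [([0.538, -0.037, 0.066], 0.67, [251.0, 183.0]), ([0.75, 0.282, 0.01], 0.2, [293.0, 140.0])]
solder scene [([0.766, -0.019, 0.04], 0.69, [258.0, 263.0]), ([0.463, -0.04, 0.063], 0.31, [267.0, 164.0])]
solder side [([0.752, -0.031, 0.043], 0.61, [323.0, 180.0])]
tape_roll scene [([0.751, -0.169, 0.023], 0.96, [204.0, 251.0])]
tape_roll side [([0.75, -0.179, 0.015], 0.86, [340.0, 220.0]), ([0.536, -0.034, 0.064], 0.17, [250.0, 183.0])]
cutters scene [([0.751, 0.169, 0.016], 0.71, [330.0, 272.0])]
cutters side [([0.745, 0.16, 0.009], 0.52, [301.0, 157.0])]
screwdriver scene [([0.752, 0.287, 0.024], 0.69, [377.0, 279.0])]
screwdriver side [([0.749, 0.28, 0.011], 0.68, [293.0, 139.0])]
0.008
```

View pics/scene0.png

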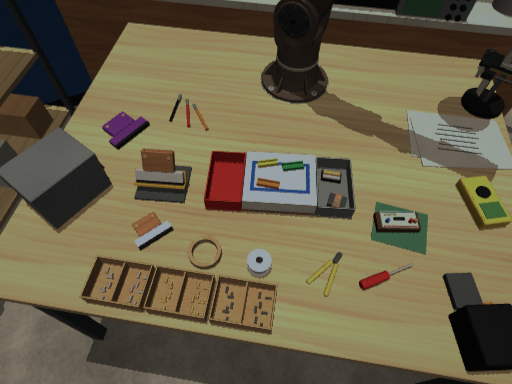

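View pics/side0.png

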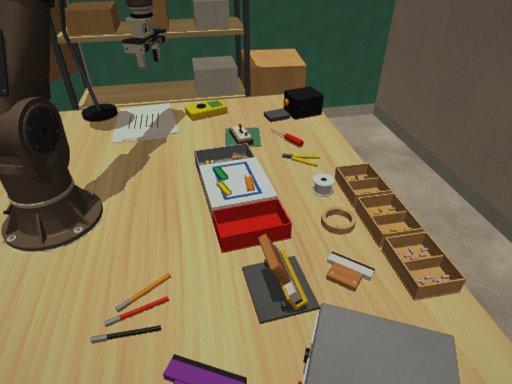

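The scene picture shows the scraper leaning in the rest at (159,165), the red tray at (226,181), the board at (280,183), the grey tray at (336,188) and the module on the mat at (397,220).

Things that could be taken for the scraper (scene pixels):
- (159,165): orange-brown grip, in the yellow rest. This is my choice.
- (150,229): same colours, lying flat, looks smaller.
- (126,128): purple, excluded.

I'll check the choice in one close crop.

```bash
python3 - <<'E'
import cv2,numpy as np
a=cv2.imread('pics/scene0.png')[100:260,90:230];b=cv2.imread('pics/side0.png')[215:335,225:395]
a=cv2.resize(a,None,fx=3,fy=3,interpolation=3);b=cv2.resize(b,(380,268),interpolation=3)
o=np.zeros((480,800,3),np.uint8);o[:480,:420]=a;o[:268,420:]=b;cv2.imwrite('pics/crop1.png',o)
E
```

```text
(no output)
```

View pics/crop1.png

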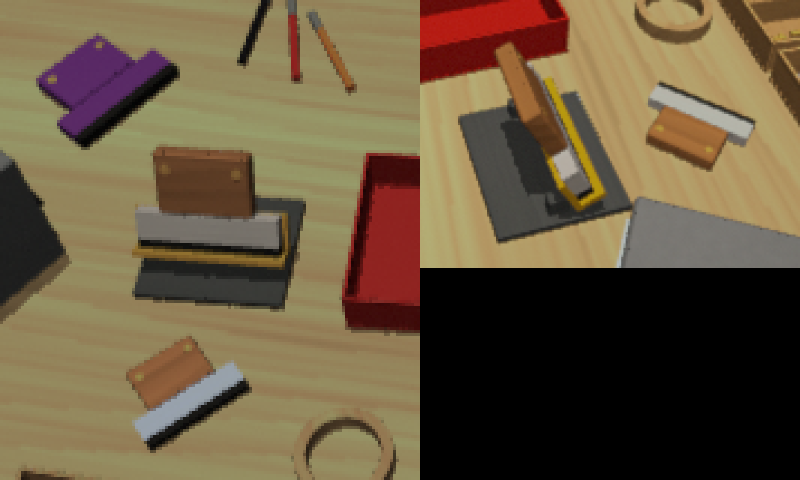

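```bash
python3 -m handwheel '[1,-24,-20,-4,0,0,57, 1,-24,-20,-4,0,0,57, 1,-24,-20,-4,0,0,57, 1,-24,-20,-4,0,0,57, 1,-24,-20,-4,0,0,57, 1,-24,-20,-4,0,0,57, 1,-24,-20,-4,0,0,57, 1,-24,-20,-4,0,0,57]'
```

```text
clock: 2.22
position: [0.4018, 0.2753, 0.2757]
tcp_rot: [0.001, 0.664, 0.748, 0.0]
wrist_force: [0.2, 0.4, -0.3]
opening: 0.0918
finger_force: 0.0
```

The crop shows that the scraper in the rest (bar about 145 px wide at crop (210,215)) is larger than the same-coloured one lying at (190,395), and it isn't purple, so the choice stands. It leans to the robot, and the rest is turned by a few degrees.

```bash
python3 -m handwheel '[1,-25.5,7,-3,0,0,6.8, 1,-25.5,7,-3,0,0,6.8, 1,-25.5,7,-3,0,0,6.8, 1,-25.5,7,-3,0,0,6.8, 1,-25.5,7,-3,0,0,6.8, 1,-25.5,7,-3,0,0,6.8, 1,-25.5,7,-3,0,0,6.8, 1,-25.5,7,-3,0,0,6.8]' 
python3 - <<'E'
from h import *
import pickle
o=manip.get_obs();i=viewer.capture('wrist');pickle.dump(o,open('w1.pkl','wb'));save(cv2.resize(i,(800,600)),'w1.png');save(i,'w1raw.png');print(o['position'],o['tcp_rot'],o['clock'],o['qvel'].round(2))
E
```

```text
clock: 2.88
position: [0.5037, 0.031, 0.3057]
tcp_rot: [0.001, 0.706, 0.708, 0.0]
wrist_force: [0.0, -0.2, -0.1]
opening: 0.0917
finger_force: 0.0
[0.50370146 0.03101781 0.30565865] [1.27052480e-03 7.05712767e-01 7.08496831e-01 3.41887394e-04] 2.8833 [-0.05 -0.01 -0.08  0.03 -0.01 -0.   -0.08]
```

View pics/w1.png

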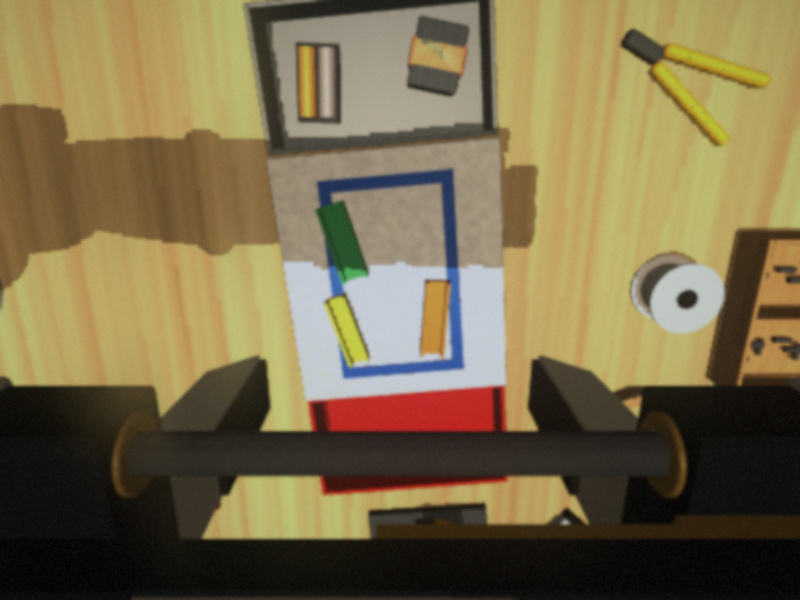

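The wrist picture (800x600) shows the board with corners at about (268,155), (500,136), (505,386) and (305,400). Green lies at (342,240), yellow at (347,330) and orange at (435,318). The red tray is on the -y side.

```bash
python3 - <<'E'
from h import *
import pickle
np.set_printoptions(precision=4,suppress=True)
o=pickle.load(open('w1.pkl','rb'));s=1.5625
f=lambda p,z:px2w('wrist',np.array(p)/s,z,o)[:,:2]
b=f([(268,155),(500,136),(505,386),(305,400)],.06);print('board',b,b.mean(0))
t=f([(318,182),(452,170),(463,368),(343,377)],.06);print('tape',t,t.mean(0))
for n,p in dict(green=[(342,240),(318,208),(345,202),(340,282),(367,272)],yellow=[(347,330),(325,300),(347,294),(350,366),(369,359)],orange=[(435,318),(426,281),(450,281),(421,354),(444,356)]).items(): print(n,f(p,.071))
e=px2w('scene',[(191.7,166.7),(185,201.7),(135,199.3)],.01);print('rest base',e)
print('grip top',px2w('scene',[(90+153/3,100+148/3),(90+252/3,100+151/3)],.125))
E
```

```text
board [[ 0.4046  0.1015]
 [ 0.5806  0.116 ]
 [ 0.5989 -0.0937]
 [ 0.4218 -0.1081]] [0.5015 0.0039]
tape [[ 0.4418  0.0815]
 [ 0.5453  0.091 ]
 [ 0.561  -0.0764]
 [ 0.4563 -0.0854]] [0.5011 0.0027]
green [[0.4603 0.0383]
 [0.4427 0.063 ]
 [0.4634 0.0676]
 [0.4576 0.0042]
 [0.4794 0.0126]]
yellow [[ 0.4621 -0.0369]
 [ 0.445  -0.011 ]
 [ 0.463  -0.0058]
 [ 0.4638 -0.0695]
 [ 0.4799 -0.063 ]]
orange [[ 0.5345 -0.0262]
 [ 0.5265  0.0053]
 [ 0.5457  0.0054]
 [ 0.5236 -0.0583]
 [ 0.543  -0.0601]]
rest base [[ 0.4731 -0.2749  0.01  ]
 [ 0.6013 -0.2621  0.01  ]
 [ 0.6176 -0.4096  0.01  ]]
grip top [[ 0.5189 -0.3943  0.125 ]
 [ 0.5069 -0.3015  0.125 ]]
```

```bash
python3 -m handwheel '[1,-28,0,2,0,0,-6, 1,-28,0,2,0,0,-6, 1,-28,0,2,0,0,-6, 1,-28,0,2,0,0,-6, 1,-28,0,2,0,0,-6, 1,-28,0,2,0,0,-6, 1,-28,0,2,0,0,-6, 1,-28,0,2,0,0,-6]' 
python3 -m handwheel '[1,-11,1,1.5,0,0,0, 1,-11,1,1.5,0,0,0, 1,-11,1,1.5,0,0,0, 1,-11,1,1.5,0,0,0, 1,-11,1,1.5,0,0,0, 1,-11,1,1.5,0,0,0, 1,-11,1,1.5,0,0,0, 1,-11,1,1.5,0,0,0]'
python3 - <<'E'
from h import *
import pickle
o=manip.get_obs();i=viewer.capture('wrist');pickle.dump(o,open('w2.pkl','wb'));save(cv2.resize(i,(800,600),interpolation=cv2.INTER_CUBIC),'w2.png');save(i,'w2raw.png');print(o['position'],o['tcp_rot'],o['clock'],o['qvel'].round(2),o['q'].round(2))
E
```

```text
clock: 3.6
position: [0.5039, -0.2497, 0.2844]
tcp_rot: [0.001, 0.667, 0.745, -0.001]
wrist_force: [-1.2, -0.8, 0.1]
opening: 0.0915
finger_force: 0.0
clock: 4.27
position: [0.5289, -0.3499, 0.27]
tcp_rot: [-0.0, 0.664, 0.748, 0.001]
wrist_force: [-0.0, -0.1, 0.1]
opening: 0.0918
finger_force: 0.0
[ 0.52887772 -0.34994196  0.26997352] [-6.04120163e-05  6.63958257e-01  7.47769383e-01  6.16045107e-04] 4.2667 [ 0.   -0.    0.01 -0.   -0.   -0.    0.  ] [ 0.07  0.47  0.65  1.54 -0.3   1.24  0.89]
```

View pics/w2.png

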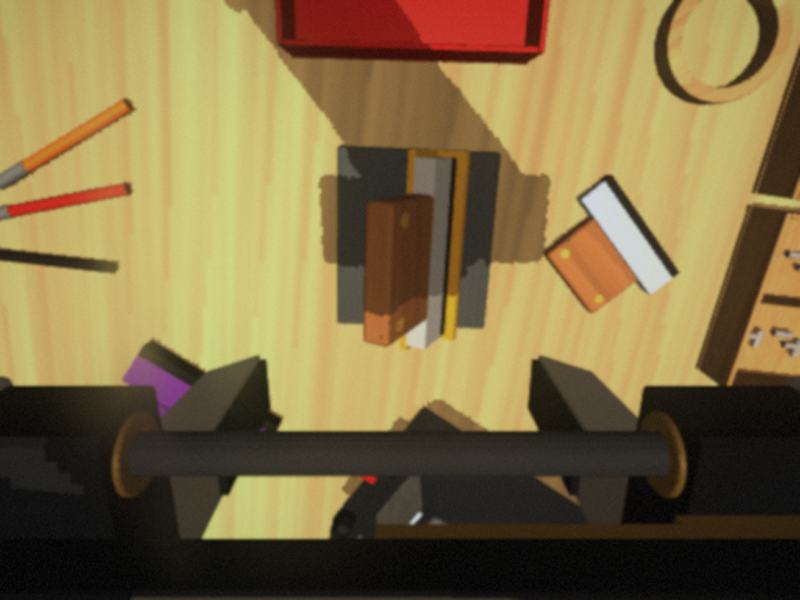

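The picture shows the rest's base with corners at (340,146), (499,152), (485,327) and (337,322). The grip's top face runs from (377,200) to (379,342), and the grip plate leans to the robot side.

```bash
python3 - <<'E'
from h import *
import pickle
np.set_printoptions(precision=4,suppress=True)
o=pickle.load(open('w2.pkl','rb'));s=1.5625
f=lambda p,z:px2w('wrist',np.array(p)/s,z,o)[:,:2]
b=f([(340,146),(499,152),(485,327),(337,322)],.01);print('base',b,b.mean(0),[np.degrees(np.arctan2(*(b[i]-b[j])[::-1])) for i,j in((1,0),(2,3))],[np.degrees(np.arctan2(-(b[i]-b[j])[0],(b[i]-b[j])[1])) for i,j in((0,3),(1,2))])
a=np.radians(6.3);c=b.mean(0)
# predicted outline from rest
for yaw in (5.5,7):
  Rr=R.from_euler('z',yaw,degrees=True);seat=np.r_[c,0]+Rr.apply([.02,0,.032]);M=Rr*R.from_euler('y',-27,degrees=True)
  P=lambda pts:(w2px('wrist',seat+M.apply(pts),o)*s).round().tolist()
  print(yaw,seat,'top',P([[-.01,.046,.105],[.01,.046,.105],[.01,-.046,.105],[-.01,-.046,.105]]))
  print('bar',P([[.008,.07,.04],[.008,-.07,.04],[-.008,-.07,.04]]))
E
python3 - <<'E'
import cv2
a=cv2.imread('pics/w2raw.png')[85:230,205:325];cv2.imwrite('pics/w2c.png',cv2.resize(a,None,fx=4.1,fy=4.1,interpolation=cv2.INTER_CUBIC))
E
```

```text
base [[ 0.4743 -0.2781]
 [ 0.5993 -0.2677]
 [ 0.6135 -0.4146]
 [ 0.4841 -0.4253]] [ 0.5428 -0.3464] [np.float64(4.738423822183455), np.float64(4.727425834342671)] [np.float64(3.7758368392952435), np.float64(5.5091684112328805)]
5.5 [ 0.5627 -0.3445  0.032 ] top [[362.0, 200.0], [392.0, 202.0], [389.0, 350.0], [362.0, 344.0]]
bar [[435.0, 157.0], [427.0, 349.0], [408.0, 344.0]]
7 [ 0.5627 -0.344   0.032 ] top [[360.0, 201.0], [390.0, 203.0], [391.0, 350.0], [364.0, 345.0]]
bar [[432.0, 156.0], [429.0, 348.0], [410.0, 345.0]]
```

View pics/w2c.png

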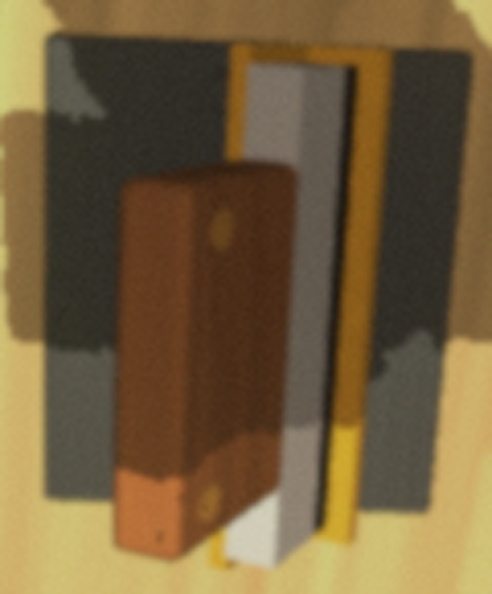

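```bash
cat >> h.py <<'E'
np.set_printoptions(precision=3,suppress=True)
YAW=5.0; SEAT=np.array([.5637,-.3435,.032]); BC=np.array([.5013,.0033,.06]); BYAW=4.8
TD=R.from_matrix(np.array([[0,1,0],[1,0,0],[0,0,-1]]).T)  # tool x=+y,y=+x,z=-z
RS=R.from_euler('z',YAW,degrees=True)*R.from_euler('y',-27,degrees=True) # scraper at home
def rel(p,r,p0=None,r0=None):
    o=manip.get_obs(); p0=o['position'] if p0 is None else p0; r0=Rq(o['tcp_rot']) if r0 is None else r0
    return (r0.inv().apply(np.array(p)-p0)*100).round(2).tolist(), np.degrees((r0.inv()*r).as_rotvec()).round(2).tolist()
def bd(x,y,z): return BC+R.from_euler('z',BYAW,degrees=True).apply([x,y,z])
E
python3 - <<'E'
from h import *
T=RS*TD; print(rel(SEAT+RS.apply([0,0,.15]),T))
E
```

```text
([0.46, -3.26, 10.44], [-26.95, -0.46, 1.73])
```

```bash
python3 -m handwheel '[0.7,0,-1.5,2,-7,0,0.4, 0.7,0.1,-2.2,4,-14,-0.2,0.8, 0.7,0.2,-2.8,6.5,-21,-0.3,1.3, 0.7,0.5,-3.3,9,-27,-0.5,1.7, 0.7,0.5,-3.3,10.4,-27,-0.5,1.7, 0.7,0.5,-3.3,10.4,-27,-0.5,1.7, 0.7,0.5,-3.3,10.4,-27,-0.5,1.7, 0.7,0.5,-3.3,10.4,-27,-0.5,1.7]' 
python3 - <<'E'
from h import *
print(rel(SEAT+RS.apply([0,0,.063]),RS*TD))
E
```

```text
clock: 4.98
position: [0.4964, -0.3508, 0.1673]
tcp_rot: [0.159, 0.657, 0.717, 0.172]
wrist_force: [0.3, 0.9, -0.1]
opening: 0.0642
finger_force: 0.0
([0.16, -0.13, 8.83], [0.06, 0.13, 0.06])
```

```bash
python3 -m handwheel '[0.7,0.1,-0.1,3,0,0,0, 0.7,0.1,-0.1,6,0,0,0, 0.7,0.1,-0.1,8,0,0,0, 0.7,0.1,-0.1,8.8,0,0,0, 0.7,0.1,-0.1,8.8,0,0,0, 0.2,0.1,-0.1,8.8,0,0,0, 0.1,0.1,-0.1,8.8,0,0,0, 0,0.1,-0.1,8.8,0,0,0]' 
python3 -m handwheel '[0,0,0,0,0,0,0, 0,0,0,0,0,0,0, 0,0,0,0,0,0,0, 0,0,0,0,0,0,0, 0,0,0,0,0,0,0, 0,0,0,0,0,0,0, 0,0,0,0,0,0,0, 0,0,0,0,0,0,0]'
python3 - <<'E'
from h import *
o=manip.get_obs();print(o['position'],RS.inv().apply(o['position']-SEAT),o['wrist_force'],o['finger_force'])
save(viewer.capture('side')[200:330,210:340].repeat(4,0).repeat(4,1),'s2.png')
E
```

```text
clock: 5.65
position: [0.534, -0.3473, 0.0886]
tcp_rot: [0.16, 0.657, 0.716, 0.171]
wrist_force: [0.4, -0.1, -0.2]
opening: 0.0487
finger_force: 0.0
clock: 6.32
position: [0.5339, -0.3466, 0.0872]
tcp_rot: [0.159, 0.657, 0.716, 0.172]
wrist_force: [-0.6, 0.6, 4.6]
opening: 0.0202
finger_force: 30.0
[ 0.534 -0.347  0.087] [-0.002 -0.     0.063] [-0.592  0.602  4.588] 29.96504098176956
```

View pics/s2.png

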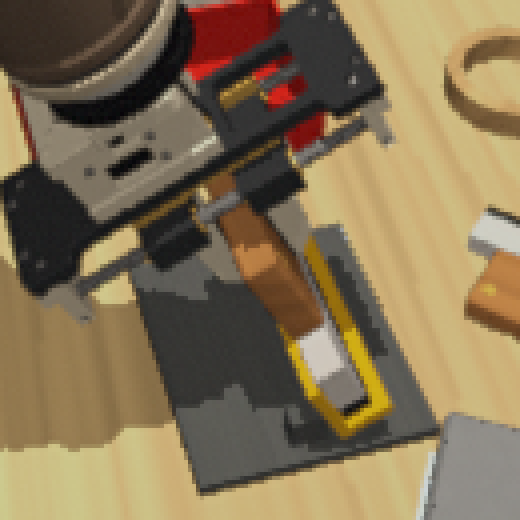

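The picture shows the fingers closed on the grip plate's 20 mm (opening 20.2 mm, 30 N), with the bar still seated in the yellow trough at (340,380). Next I lift it out along its axis.

```bash
python3 - <<'E'
from h import *
import pickle
o=manip.get_obs();pickle.dump((o['position'],o['tcp_rot']),open('grip.pkl','wb'))
E
python3 -m handwheel '[0,0,0,-0.5,0,0,0, 0,0,0,-1.5,0,0,0, 0,0,0,-3,0,0,0, 0,0,0,-5,0,0,0, 0,0,0,-7.5,0,0,0, 0,0,0,-10,0,0,0, 0,0,0,-12,0,0,0, 0,0,0,-12.5,0,0,0]'
python3 - <<'E'
from h import *
T=R.from_euler('z',BYAW+90,degrees=True)*TD
print(rel(bd(-.004,.088,.147),T))
E
```

```text
clock: 7.03
position: [0.4755, -0.3525, 0.2002]
tcp_rot: [0.159, 0.658, 0.716, 0.171]
wrist_force: [0.3, -1.0, -3.2]
opening: 0.02
finger_force: 30.0
([44.04, 4.94, 1.6], [21.06, 21.35, -88.14])
```

```bash
python3 -m handwheel '[0,2,0.3,0.1,1.5,1.5,-6.3, 0,5,0.6,0.2,3,3,-12.6, 0,8.5,1,0.3,4.5,4.6,-18.9, 0,12,1.4,0.4,6,6.1,-25.2, 0,15.5,1.8,0.6,7.5,7.6,-31.5, 0,19,2.2,0.7,9,9.1,-37.8, 0,22.5,2.5,0.8,10.5,10.7,-44, 0,25,2.8,0.9,12,12.2,-50.4]'
python3 - <<'E'
from h import *
T=R.from_euler('z',BYAW+90,degrees=True)*TD
print(rel(bd(-.004,.088,.147),T))
E
```

```text
clock: 7.7
position: [0.4835, -0.0962, 0.2014]
tcp_rot: [0.073, 0.279, 0.954, 0.081]
wrist_force: [0.6, 0.2, -4.7]
opening: 0.0199
finger_force: 30.0
([9.56, 15.98, 1.7], [9.1, 8.86, -37.21])
```

```bash
python3 -m handwheel '[0,1.6,2.6,0.3,1.5,1.5,-6.2, 0,3.2,5.3,0.6,3,3,-12.4, 0,4.8,8,0.9,4.5,4.4,-18.6, 0,6.4,10.7,1.1,6,5.9,-24.8, 0,8,13.3,1.4,7.6,7.4,-31, 0,9,15,1.6,9.1,8.9,-37.2, 0,9.6,16,1.7,9.1,8.9,-37.2, 0,9.6,16,1.7,9.1,8.9,-37.2]'
python3 - <<'E'
from h import *
T=R.from_euler('z',BYAW+90,degrees=True)*TD
print(rel(bd(-.004,.088,.063+.006),T),manip.get_obs()['q'])
save(viewer.capture('scene')[130:240,190:370].repeat(4,0).repeat(4,1),'s3.png')
E
```

```text
clock: 8.37
position: [0.4919, 0.0914, 0.207]
tcp_rot: [0.001, -0.04, 0.999, 0.001]
wrist_force: [-0.7, 0.0, -3.7]
opening: 0.0199
finger_force: 30.0
([0.21, -0.07, 7.8], [0.11, 0.07, -0.22]) [-0.358  0.259  0.084  1.915 -0.028  0.968  1.39 ]
```

View pics/s3.png

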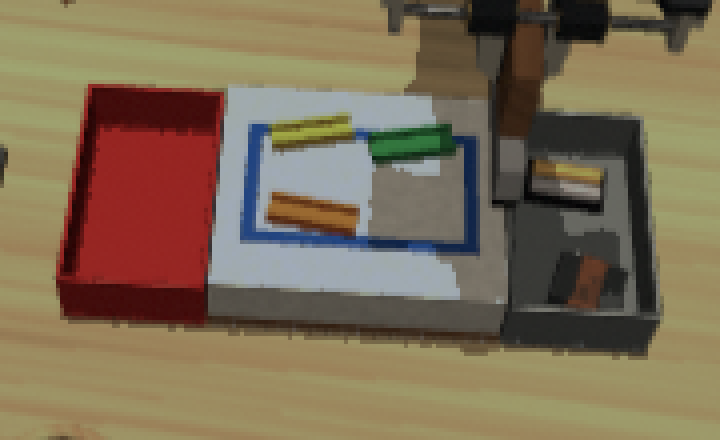

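The picture shows the scraper upright over the board's +y end, with its foot at (508,195). All three offcuts lie untouched ahead of it.

```bash
python3 -m handwheel '[0,0,0,1.5,0,0,0, 0,0.1,0,3.5,0,0,0, 0,0.2,0,5.5,0,0,0, 0,0.2,0,7,0,0,0, 0,0.2,0,7.8,0,0,0, 0,0.2,0,7.8,0,0,0, 0,0.2,0,7.8,0,0,0, 0,0.2,0,7.8,0,0,0]'
python3 -m handwheel '[0,0,0,0.1,0,0,0, 0,0,0,0.2,0,0,0, 0,0,0,0.3,0,0,0, 0,0,0,0.4,0,0,0, 0,0,0,0.4,0,0,0, 0,0,0,0.45,0,0,0, 0,0,0,0.45,0,0,0, 0,0,0,0.45,0,0,0]'
```

```text
clock: 9.08
position: [0.4912, 0.0869, 0.1311]
tcp_rot: [0.002, -0.037, 0.999, 0.0]
wrist_force: [0.1, -0.3, -2.7]
opening: 0.0199
finger_force: 30.0
clock: 9.75
position: [0.4906, 0.0874, 0.1257]
tcp_rot: [0.001, -0.038, 0.999, 0.0]
wrist_force: [-0.6, 0.5, -3.3]
opening: 0.0201
finger_force: 30.0
```

```bash
python3 -m handwheel '[0,0,0,0.05,0,0,0, 0,0,0,0.1,0,0,0, 0,0,0,0.1,0,0,0, 0,0,0,0.15,0,0,0, 0,0,0,0.15,0,0,0, 0,0,0,0.2,0,0,0, 0,0,0,0.2,0,0,0, 0,0,0,0.2,0,0,0]'
```

```text
clock: 10.42
position: [0.4906, 0.0874, 0.1237]
tcp_rot: [0.001, -0.038, 0.999, 0.0]
wrist_force: [0.0, 0.2, -3.2]
opening: 0.0195
finger_force: 30.0
```

```bash
python3 -m handwheel '[0,0,-0.5,0,0,0,0, 0,0,-1.5,0,0,0,0, 0,0,-2.5,0,0,0,0, 0,0,-3.5,0,0,0,0, 0,0,-4.7,0,0,0,0, 0,0,-5.9,0,0,0,0, 0,0,-7.1,0,0,0,0, 0,0,-8.2,0,0,0,0]'
python3 -m handwheel '[0,0,-1,0,0,0,0, 0,0,-2,0,0,0,0, 0,0,-3,0,0,0,0, 0,0,-4,0,0,0,0, 0,0,-5,0,0,0,0, 0,0,-6,0,0,0,0, 0,0,-7,0,0,0,0, 0,0,-8,0,0,0,0]'
python3 - <<'E'
from h import *
save(viewer.capture('scene')[130:240,190:370].repeat(4,0).repeat(4,1),'s4.png')
E
```

```text
clock: 11.08
position: [0.4967, 0.0036, 0.1238]
tcp_rot: [0.001, -0.037, 0.999, -0.0]
wrist_force: [0.9, -0.6, -3.7]
opening: 0.0199
finger_force: 30.0
clock: 11.75
position: [0.5029, -0.0751, 0.1237]
tcp_rot: [0.001, -0.038, 0.999, 0.0]
wrist_force: [0.0, 1.1, -3.9]
opening: 0.0198
finger_force: 30.0
```

View pics/s4.png

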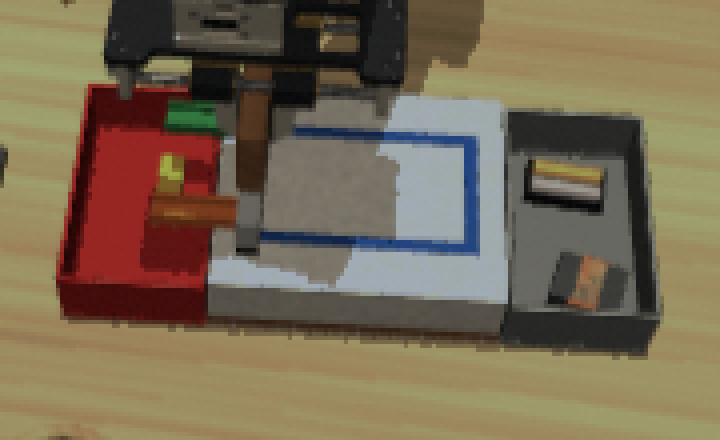

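The picture shows yellow already in the tray, with orange (190,210) and green (193,117) hanging over the edge ahead of the blade. I push on past the edge.

```bash
python3 -m handwheel '[0,0,-0.8,0,0,0,0, 0,0,-1.6,0,0,0,0, 0,0,-2.4,0,0,0,0, 0,0,-3.2,0,0,0,0, 0,0,-4,0,0,0,0, 0,0,-4.8,0,0,0,0, 0,0,-5.4,0,0,0,0, 0,0,-5.8,0,0,0,0]'
python3 - <<'E'
from h import *
save(viewer.capture('scene')[130:240,190:370].repeat(4,0).repeat(4,1),'s5.png')
p,q=__import__('pickle').load(open('grip.pkl','rb'))
o=manip.get_obs();p0=o['position'];print(Rq(o['tcp_rot']).as_matrix())
pre=p+RS.apply([0,0,.125]);print(rel(pre,Rq(q)))
E
```

```text
clock: 12.47
position: [0.5096, -0.1334, 0.126]
tcp_rot: [0.004, -0.038, 0.999, -0.0]
wrist_force: [-2.0, 0.6, 15.2]
opening: 0.0198
finger_force: 30.0
[[-0.997 -0.075  0.008]
 [-0.075  0.997 -0.001]
 [-0.008 -0.002 -1.   ]]
([4.77, -21.43, -7.27], [-20.93, -20.69, 87.63])
```

View pics/s5.png

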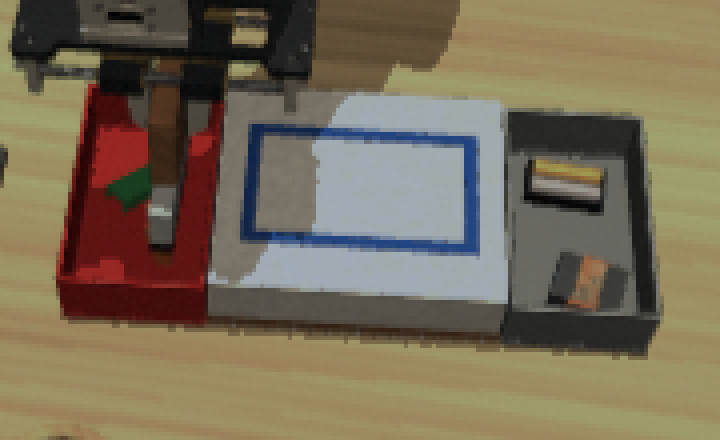

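The board is clear and green is in the tray at (130,185). Something beneath the blade pushes up with 15 N, so I lift straight up and look.

```bash
python3 -m handwheel '[0,0,0,-0.7,0,0,0, 0,0,0,-1.5,0,0,0, 0,0,0,-3,0,0,0, 0,0,0,-4.5,0,0,0, 0,0,0,-6.5,0,0,0, 0,0,0,-8,0,0,0, 0,0,0,-8.5,0,0,0, 0,0,0,-8.5,0,0,0]'
python3 - <<'E'
from h import *
a=viewer.capture('scene')[130:240,190:310].repeat(4,0).repeat(4,1)[:,:400]
b=viewer.capture('side')[160:270,190:290].repeat(4,0).repeat(4,1)
save(np.hstack([a,b]),'s6.png')
p,q=__import__('pickle').load(open('grip.pkl','rb'))
pre=p+RS.apply([0,0,.125]);print(rel(pre,Rq(q)))
E
```

```text
clock: 13.18
position: [0.5076, -0.132, 0.21]
tcp_rot: [0.003, -0.038, 0.999, -0.0]
wrist_force: [-0.3, 0.3, -3.8]
opening: 0.0197
finger_force: 30.0
([4.58, -21.68, 0.93], [-21.1, -21.08, 87.64])
```

View pics/s6.png

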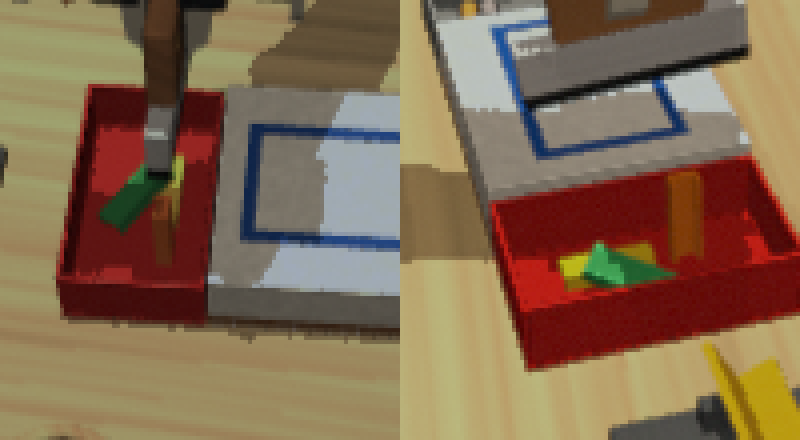

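The picture shows yellow and green lying in the red tray. Orange is in it too, leaning upright against the board-side wall at side crop (685,215). I'll check whether the scraper shifted in the grip.

```bash
python3 - <<'E'
from h import *
o=manip.get_obs();T=Rq(o['tcp_rot']);S=T*TD.inv()
for h in(.063,.059,.055):
  for rx in (0,3,-3):
    org=o['position'];S2=S*R.from_euler('x',rx,degrees=True)
    P=org+S2.apply([[s*.008,e*.07,-h+zz] for s in(-1,) for e in(1,-1) for zz in (0,.04)])
    print(h,rx,((w2px('side',P)-[190,160])*4+[400,0]).round().tolist(),((w2px('scene',org+S2.apply([[.008,-.07,-h],[-.008,-.07,-h],[.008,-.07,.04-h]]))-[190,130])*4).round().tolist())
E
```

```text
0.063 0 [[507.0, 106.0], [502.0, 50.0], [733.0, 70.0], [735.0, 14.0]] [[171.0, 178.0], [147.0, 176.0], [169.0, 141.0]]
0.063 3 [[501.0, 102.0], [499.0, 45.0], [728.0, 75.0], [732.0, 19.0]] [[172.0, 177.0], [148.0, 175.0], [169.0, 143.0]]
0.063 -3 [[513.0, 110.0], [504.0, 55.0], [738.0, 64.0], [737.0, 8.0]] [[170.0, 178.0], [146.0, 177.0], [168.0, 139.0]]
0.059 0 [[506.0, 101.0], [501.0, 44.0], [733.0, 64.0], [735.0, 8.0]] [[171.0, 174.0], [147.0, 173.0], [168.0, 137.0]]
0.059 3 [[501.0, 96.0], [499.0, 39.0], [728.0, 70.0], [733.0, 14.0]] [[172.0, 174.0], [147.0, 172.0], [169.0, 139.0]]
0.059 -3 [[512.0, 105.0], [503.0, 49.0], [738.0, 58.0], [736.0, 3.0]] [[170.0, 175.0], [146.0, 173.0], [168.0, 135.0]]
0.055 0 [[506.0, 95.0], [500.0, 38.0], [733.0, 59.0], [735.0, 2.0]] [[171.0, 171.0], [146.0, 169.0], [168.0, 133.0]]
0.055 3 [[500.0, 91.0], [499.0, 33.0], [729.0, 64.0], [733.0, 8.0]] [[171.0, 170.0], [147.0, 169.0], [168.0, 136.0]]
0.055 -3 [[511.0, 99.0], [502.0, 43.0], [738.0, 53.0], [736.0, -3.0]] [[170.0, 171.0], [145.0, 169.0], [168.0, 130.0]]
```

I've now viewed eleven pictures, one over the limit of ten, so from here I measure numerically only.

```bash
python3 - <<'E'
from h import *
from scipy.optimize import least_squares
o=manip.get_obs();S=Rq(o['tcp_rot'])*TD.inv();org=o['position']
for c in('side','scene'):
  for d in silhouettes(c,'scraper'):
    m=d['region'];ys,xs=np.nonzero(m);print(c,round(d['conf'],2),len(xs),xs.mean().round(1),ys.mean().round(1),xs.min(),xs.max(),ys.min(),ys.max())
    if c=='side' and abs(xs.mean()-250)<25 and ys.mean()<200:
      M=m
u=np.arange(228,272);v=np.array([np.nonzero(M[:,k])[0].max()+.5 for k in u])
print(np.c_[u,v][::4].tolist())
cols=np.nonzero(M)[1];print('ends',cols.min(),cols.max())
def line(rx,h):
  S2=S*R.from_euler('x',rx,degrees=True);return w2px('side',org+S2.apply([[-.008,e*.07,-h] for e in(1,-1)]))
def f(x):
  a,b=line(*x);return v-(a[1]+(b[1]-a[1])*(u-a[0])/(b[0]-a[0]))
r=least_squares(f,[0,.063],x_scale=[1,.001],loss='soft_l1');print(r.x,np.abs(r.fun).mean(),line(*r.x))
E
```

```text
side 0.84 1123 347.1 271.0 326 374 252 290
side 0.74 1430 245.0 168.1 218 277 144 186
scene 0.84 373 230.3 150.6 226 236 129 173
scene 0.61 839 150.2 230.1 133 172 212 249
[[228.0, 185.5], [232.0, 184.5], [236.0, 183.5], [240.0, 183.5], [244.0, 183.5], [248.0, 181.5], [252.0, 180.5], [256.0, 179.5], [260.0, 178.5], [264.0, 177.5], [268.0, 176.5]]
ends 218 277
[-4.669  0.063] 0.4654356066914179 [[219.024 188.045]
 [275.27  175.03 ]]
```

```bash
cat >> h.py <<'E'
import pickle
def home(d):
    p,q=pickle.load(open('grip.pkl','rb')); Sg=Rq(q)*TD.inv()
    return p+Sg.apply([0,0,d]), Sg*R.from_euler('x',4.67,degrees=True)*TD
E
python3 - <<'E'
from h import *
print(rel(*home(.125)))
E
```

```text
([4.55, -21.66, 0.88], [-24.64, -17.48, 86.48])
```

```bash
python3 -m handwheel '[0,0.3,-1.2,0,-1.8,-1.2,6.2, 0,0.6,-2.8,0,-3.5,-2.5,12.4, 0,1,-4.5,0,-5.3,-3.7,18.5, 0,1.3,-6.2,0,-7,-5,24.7, 0,1.6,-8,0,-8.8,-6.2,30.9, 0,2,-9.5,0,-10.6,-7.5,37, 0,2.3,-11,0,-12.3,-8.7,43.2, 0,2.6,-12.5,0,-14.1,-10,49.4]'
python3 - <<'E'
from h import *
print(rel(*home(.125)))
E
```

```text
clock: 14.05
position: [0.4898, -0.2596, 0.2075]
tcp_rot: [0.08, 0.385, 0.911, 0.123]
wrist_force: [-0.6, 1.0, -3.1]
opening: 0.0198
finger_force: 30.0
([-5.7, -7.29, -0.94], [-10.44, -7.42, 36.74])
```

```bash
python3 -m handwheel '[0,-1,-1.2,-0.1,-1.7,-1.2,6.1, 0,-1.9,-2.4,-0.2,-3.5,-2.5,12.2, 0,-2.8,-3.6,-0.4,-5.2,-3.7,18.4, 0,-3.8,-4.9,-0.6,-7,-5,24.5, 0,-4.8,-6.1,-0.8,-8.7,-6.2,30.6, 0,-5.7,-7.3,-0.9,-10.4,-7.4,36.7, 0,-5.7,-7.3,-0.9,-10.4,-7.4,36.7, 0,-5.7,-7.3,-0.9,-10.4,-7.4,36.7]'
python3 - <<'E'
from h import *
print(rel(*home(.05)),rel(*home(.125)))
E
```

```text
clock: 14.72
position: [0.4774, -0.3506, 0.1981]
tcp_rot: [0.128, 0.648, 0.725, 0.198]
wrist_force: [0.4, 1.1, -3.1]
opening: 0.0193
finger_force: 30.0
([-0.68, 0.03, 7.42], [-0.17, -0.1, 0.36]) ([-0.06, 0.01, -0.06], [-0.17, -0.1, 0.36])
```

```bash
python3 -m handwheel '[0,-0.2,0,1.5,-0.2,-0.1,0.4, 0,-0.3,0,3,-0.2,-0.1,0.4, 0,-0.5,0,5,-0.2,-0.1,0.4, 0,-0.6,0,6.5,-0.2,-0.1,0.4, 0,-0.7,0,7.4,-0.2,-0.1,0.4, 0,-0.7,0,7.4,-0.2,-0.1,0.4, 0,-0.7,0,7.4,-0.2,-0.1,0.4, 0,-0.7,0,7.4,-0.2,-0.1,0.4]'
python3 - <<'E'
from h import *
print(rel(*home(.005)))
viewer.capture('side'); o=manip.get_obs();S=Rq(o['tcp_rot'])*TD.inv()*R.from_euler('x',-4.67,degrees=True)
F=o['position']+S.apply([0,0,-.063]); print('foot rel seat in RS',RS.inv().apply(F-SEAT),(RS.inv()*S).as_rotvec(degrees=True))
for d in silhouettes('side','scraper'):
    ys,xs=np.nonzero(d['region']);print(d['conf'],xs.min(),xs.max(),ys.min(),ys.max())
print(w2px('side',F+S.apply([[0,.07,0],[0,-.07,0],[0,.07,.04],[0,-.07,.04]])))
E
```

```text
clock: 15.38
position: [0.5124, -0.3487, 0.1339]
tcp_rot: [0.131, 0.649, 0.722, 0.199]
wrist_force: [-0.6, -0.6, -3.5]
opening: 0.0194
finger_force: 30.0
([-0.33, -0.21, 4.63], [0.19, 0.06, 0.05])
foot rel seat in RS [ 0.001 -0.001  0.051] [-0.221 -0.264 -0.035]
0.93 326 374 252 291
0.8 163 246 355 383
0.73 256 293 240 291
[[268.821 240.026]
 [290.643 289.14 ]
 [260.931 229.697]
 [282.285 278.963]]
```

```bash
python3 -m handwheel '[0,-0.1,-0.1,0.8,0.2,0,0, 0,-0.1,-0.15,1.6,0.2,0,0, 0,-0.2,-0.15,2.4,0.2,0,0, 0,-0.2,-0.2,3.1,0.2,0,0, 0,-0.3,-0.2,3.7,0.2,0,0, 0,-0.3,-0.2,4.2,0.2,0,0, 0,-0.3,-0.2,4.6,0.2,0,0, 0,-0.3,-0.2,4.6,0.2,0,0]'
python3 - <<'E'
from h import *
print(rel(*home(.0)))
E
```

```text
clock: 16.15
position: [0.5323, -0.346, 0.0908]
tcp_rot: [0.129, 0.65, 0.722, 0.198]
wrist_force: [4.9, 0.5, -3.7]
opening: 0.0202
finger_force: 30.0
([-0.1, -0.02, 0.38], [-0.01, 0.02, -0.01])
```

```bash
python3 -m handwheel '[0,0,0.05,0.1,0,0,0, 0,0,0.05,0.15,0,0,0, 0,0,0.05,0.2,0,0,0, 0,0,0.05,0.25,0,0,0, 0,0,0.05,0.3,0,0,0, 0,0,0.05,0.35,0,0,0, 0,0,0.05,0.38,0,0,0, 0,0,0.05,0.38,0,0,0]'
```

```text
clock: 16.82
position: [0.5337, -0.3459, 0.0882]
tcp_rot: [0.13, 0.65, 0.722, 0.198]
wrist_force: [2.7, 0.5, -1.8]
opening: 0.0199
finger_force: 30.0
```

```bash
python3 -m handwheel '[0,0,0,0.05,0,0,0, 0,0,0,0.1,0,0,0, 0,0,0,0.15,0,0,0, 0,0,0,0.15,0,0,0, 0,0,0,0.15,0,0,0, 0,0,0,0.15,0,0,0, 0,0,0,0.15,0,0,0, 0,0,0,0.15,0,0,0]'
```

```text
clock: 17.48
position: [0.5343, -0.3459, 0.0871]
tcp_rot: [0.13, 0.65, 0.722, 0.198]
wrist_force: [-3.0, -1.2, 5.2]
opening: 0.0198
finger_force: 30.0
```

```bash
python3 -m handwheel '[0.3,0,0,0,0,0,0, 0.4,0,0,0,0,0,0, 0.6,0,0,0,0,0,0, 0.7,0,0,0,0,0,0, 0.7,0,0,0,0,0,0, 0.7,0,0,-1,0,0,0, 0.7,0,0,-2.5,0,0,0, 0.7,0,0,-4.5,0,0,0]'
python3 -m handwheel '[0.7,0,0,-2,0,0,0, 0.7,0,0,-4,0,0,0, 0.7,0,0,-6,0,0,0, 0.7,0,0,-8,0,0,0, 0.7,0,0,-10,0,0,0, 0.7,0,0,-11,0,0,0, 0.7,0,0,-11,0,0,0, 0.7,0,0,-11,0,0,0]'
python3 - <<'E'
from h import *
T=R.from_euler('z',6.8,degrees=True)*TD
print(rel([.5289,-.35,.27],T))
viewer.capture('side')
for d in silhouettes('side','scraper'):
    ys,xs=np.nonzero(d['region']);print(d['conf'],xs.min(),xs.max(),ys.min(),ys.max())
P=lambda pts:w2px('side',SEAT+RS.apply(pts)).round(1).tolist()
print(P([[-.01,.046,.105],[-.01,-.046,.105],[.01,-.046,.105],[.008,-.07,0],[-.008,-.07,0],[.008,-.07,.04]]))
E
```

```text
clock: 18.15
position: [0.5137, -0.3502, 0.1267]
tcp_rot: [0.128, 0.65, 0.722, 0.198]
wrist_force: [-0.5, -0.4, -0.7]
opening: 0.0635
finger_force: 0.0
clock: 18.82
position: [0.4656, -0.3638, 0.2248]
tcp_rot: [0.13, 0.65, 0.722, 0.198]
wrist_force: [0.4, 0.9, -0.8]
opening: 0.0642
finger_force: 0.0
([0.91, 7.78, -1.03], [27.12, -3.97, -0.75])
0.86 260 301 235 304
0.63 326 374 251 290
0.61 163 246 355 383
[[256.8, 235.7], [270.3, 268.2], [279.4, 262.9], [303.4, 299.0], [296.5, 302.9], [296.0, 289.6]]
```

```bash
python3 -m handwheel '[1,0.1,1.5,-1,6,-1,0, 1,0.3,3,-1,12,-2,-0.2, 1,0.5,4.5,-1,18,-3,-0.4, 1,0.7,6,-1,24,-3.5,-0.6, 1,0.9,7.8,-1,27.1,-4,-0.75, 1,0.9,7.8,-1,27.1,-4,-0.75, 1,0.9,7.8,-1,27.1,-4,-0.75, 1,0.9,7.8,-1,27.1,-4,-0.75]'
python3 - <<'E'
from h import *
o=manip.get_obs();i=viewer.capture('wrist');save(i,'w3raw.png')
a=cv2.imread('pics/w2raw.png')[80:232,200:340];b=cv2.imread('pics/w3raw.png')
g=cv2.cvtColor(b,6);
def shift(box):
    x0,y0,x1,y1=box;t=cv2.cvtColor(cv2.imread('pics/w2raw.png'),6)[y0:y1,x0:x1]
    m=cv2.matchTemplate(g,t,cv2.TM_CCOEFF_NORMED);_,v,_,l=cv2.minMaxLoc(m);return l[0]-x0,l[1]-y0,round(v,3)
print(o['position'],o['tcp_rot'])
print('rest/base',shift((212,90,260,120)),'cand2',shift((345,110,440,205)),'grip top half',shift((230,122,280,165)),'grip low',shift((228,175,282,225)),'bar top',shift((258,95,300,125)))
E
```

```text
clock: 19.58
position: [0.5286, -0.3498, 0.2679]
tcp_rot: [-0.001, 0.664, 0.748, -0.0]
wrist_force: [-0.8, -0.9, -0.0]
opening: 0.0917
finger_force: 0.0
[ 0.529 -0.35   0.268] [-0.001  0.664  0.748 -0.   ]
rest/base (0, 0, 0.972) cand2 (1, 0, 0.986) grip top half (1, 2, 0.983) grip low (1, 2, 0.99) bar top (1, 2, 0.986)
```

```bash
python3 -m handwheel '[1,4,0.6,0,0,0,0, 1,8,1.2,0,0,0,0, 1,12,2,0,0,0,0, 1,16,2.6,0,0,0,0, 1,20,3.2,0,0,0,0, 1,24,4,0,0,0,0, 1,28,4.6,0,0,0,0, 1,32,5.2,0,0,0,0]'
python3 -m handwheel '[1,4,0.6,0,0,0,1, 1,8,1.2,0,0,0,2, 1,12,2,0,0,0,3, 1,16,2.6,0,0,0,4, 1,20,3.2,0,0,0,5, 1,24,4,0,0,0,6, 1,28,4.6,0,0,0,6.8, 1,32,5.2,0,0,0,6.8]'
python3 -m handwheel '[1,3,0.5,0,0,0,0, 1,4.3,0.7,0,0,0,0, 1,4.3,0.7,0,0,0,0, 1,4.3,0.7,0,0,0,0, 1,4.3,0.7,0,0,0,0, 1,4.3,0.7,0,0,0,0, 1,4.3,0.7,0,0,0,0, 1,4.3,0.7,0,0,0,0]'
python3 - <<'E'
from h import *
o=manip.get_obs();i=viewer.capture('wrist');save(i,'w4raw.png');pickle.dump(o,open('w4.pkl','wb'))
print(o['position'],o['tcp_rot'])
for n in('module','mat'):
  for d in silhouettes('wrist',n):
    m=d['region'].astype(np.uint8);ys,xs=np.nonzero(m);c=max(cv2.findContours(m,0,1)[0],key=len)
    print(n,round(d['conf'],2),len(xs),xs.min(),xs.max(),ys.min(),ys.max(),cv2.minAreaRect(c))
    print(px2w('wrist',cv2.boxPoints(cv2.minAreaRect(c)),.02 if n=='module' else .003,o)[:,:2].tolist())
    np.save(n+'.npy',m) if n!='module' or d['conf']>.6 else 0
print(spot_in('wrist','module'))
E
```

```text
clock: 20.3
position: [0.5416, -0.0257, 0.2694]
tcp_rot: [-0.0, 0.665, 0.747, 0.0]
wrist_force: [0.9, -0.4, -0.3]
opening: 0.0918
finger_force: 0.0
clock: 20.97
position: [0.5565, 0.2977, 0.2694]
tcp_rot: [-0.0, 0.708, 0.706, -0.0]
wrist_force: [1.3, -0.6, 0.1]
opening: 0.0917
finger_force: 0.0
clock: 21.63
position: [0.5641, 0.3394, 0.2699]
tcp_rot: [-0.0, 0.708, 0.706, 0.0]
wrist_force: [-0.8, 0.7, 0.0]
opening: 0.0913
finger_force: 0.0
[0.564 0.339 0.27 ] [-0.     0.708  0.706  0.   ]
module 0.85 4321 229 286 99 197 ((258.0200500488281, 148.52813720703125), (96.57817840576172, 46.683570861816406), 81.11934661865234)
[[0.5309403394820107, 0.40446971094058776], [0.5866406385739005, 0.4127550996270825], [0.6081915616506681, 0.2921085396946712], [0.5473380327653841, 0.28216475276382647]]
mat 0.68 7304 209 323 72 197 ((263.4999694824219, 135.5), (104.93465423583984, 115.96551513671875), 8.130102157592773)
[[0.49367463361890374, 0.2970422629885654], [0.5211408028086465, 0.44369666674768826], [0.649424696477454, 0.42622192950301585], [0.6362675427622968, 0.27538916083489295]]
[{'location': [0.567, 0.3543, 0.0315], 'conf': 0.67}]
```

```bash
python3 - <<'E'
from h import *
from scipy.optimize import minimize
o=pickle.load(open('w4.pkl','rb'));M=np.load('module.npy');S=4
Mb=cv2.resize(M,None,fx=S,fy=S,interpolation=0)
box=np.array([[x*.028,y*.06,z] for x in(-1,1) for y in(-1,1) for z in(.003,.023)]+[[x*.025,y*.05,.031] for x in(-1,1) for y in(-1,1)])
def mask(p):
    P=R.from_euler('z',p[2],degrees=True).apply(box)+[p[0]/1000,p[1]/1000,0]
    h=cv2.convexHull(((w2px('wrist',P,o)+.5)*S).astype(np.float32).round().astype(np.int32));m=np.zeros_like(Mb);cv2.fillConvexPoly(m,h,1);return m
def f(p): m=mask(p);return -(m&Mb).sum()/(m|Mb).sum()
r=minimize(f,[568,348,8.8],method='Nelder-Mead',options=dict(initial_simplex=[[568,348,8.8],[573,348,8.8],[568,353,8.8],[568,348,12]],xatol=.05,fatol=1e-5));print(r.x,r.fun)
# edge check on grey image: darkest/gradient profile across x at module mid, print colours across a row
I=cv2.imread('pics/w4raw.png')[:,:,::-1];v=148
print([(u,I[v,u].tolist()) for u in range(222,296,3)])
c=r.x[:2]/1000;Tm=R.from_euler('z',r.x[2],degrees=True)*TD
print('pre',rel([*c,.12],Tm),'edges px',w2px('wrist',R.from_euler('z',r.x[2],degrees=True).apply([[-.028,0,.023],[.028,0,.023],[0,.06,.023],[0,-.06,.023]])+[*c,0],o))
E
```

```text
[668.  393.  -55.2] 0.0
[(222, [47, 73, 47]), (225, [47, 71, 45]), (228, [48, 73, 47]), (231, [48, 71, 46]), (234, [48, 71, 46]), (237, [94, 76, 53]), (240, [97, 94, 87]), (243, [175, 155, 115]), (246, [178, 158, 117]), (249, [173, 155, 114]), (252, [175, 154, 114]), (255, [109, 95, 69]), (258, [34, 33, 25]), (261, [89, 78, 59]), (264, [176, 156, 116]), (267, [176, 155, 116]), (270, [178, 158, 116]), (273, [177, 156, 116]), (276, [142, 89, 63]), (279, [117, 97, 67]), (282, [48, 70, 46]), (285, [45, 72, 45]), (288, [48, 74, 48]), (291, [46, 74, 48]), (294, [47, 73, 47])]
pre ([5.26, 10.42, 14.96], [-0.02, -0.0, 55.18]) edges px [[328.732  94.345]
 [352.106 133.217]
 [384.693  84.292]
 [298.856 142.411]]<stdin>:9: RuntimeWarning: overflow encountered in scalar negative
```

```bash
cat > fit.py <<'E'
from h import *
from scipy.optimize import minimize
o=pickle.load(open('w4.pkl','rb'));S=4
box=np.array([[x*.028,y*.06,z] for x in(-1,1) for y in(-1,1) for z in(.003,.023)]+[[x*.025,y*.05,.031] for x in(-1,1) for y in(-1,1)])
def fit(M,x0):
    Mb=cv2.resize(M,None,fx=S,fy=S,interpolation=0)
    def f(p):
        P=R.from_euler('z',p[2],degrees=True).apply(box)+[p[0]/1000,p[1]/1000,0]
        h=cv2.convexHull(((w2px('wrist',P,o)+.5)*S).round().astype(np.int32));m=np.zeros_like(Mb);cv2.fillConvexPoly(m,h,1)
        return -float((m&Mb).sum())/float((m|Mb).sum())
    x0=np.array(x0,float);r=minimize(f,x0,method='Nelder-Mead',options=dict(initial_simplex=np.vstack([x0,x0+np.diag([5,5,3.])]),xatol=.05,fatol=1e-5));return r.x,r.fun
E
python3 - <<'E'
from fit import *
r,v=fit(np.load('module.npy'),[568,348,8.8]);print(r,v)
I=cv2.imread('pics/w4raw.png').astype(int);ns=((I[:,:,2]>I[:,:,1]+3)).astype(np.uint8)
k=np.zeros_like(ns);k[90:205,220:295]=1;ns&=k
ns=cv2.morphologyEx(ns,cv2.MORPH_CLOSE,np.ones((9,9)));n,l,s,_=cv2.connectedComponentsWithStats(ns);j=1+s[1:,4].argmax();print(s[j])
r2,v2=fit((l==j).astype(np.uint8),[568,348,8.8]);print(r2,v2)
r=r2 if v2<v else r
print('pre',rel([r[0]/1000,r[1]/1000,.10],R.from_euler('z',r[2],degrees=True)*TD))
E
```

```text
[568.066 348.369   8.584] -0.975376001599703
[ 220   99   75  106 4997]
[568.725 346.452   8.141] -0.826441303011678
pre ([0.79, 0.43, 16.97], [-0.02, -0.01, -8.61])
```

```bash
python3 -m handwheel '[1,0.2,0.1,3,0,0,-2, 1,0.4,0.2,6,0,0,-4, 1,0.6,0.3,9.5,0,0,-6, 1,0.8,0.4,13,0,0,-8, 1,0.8,0.4,16,0,0,-8.6, 1,0.8,0.4,17,0,0,-8.6, 1,0.8,0.4,17,0,0,-8.6, 1,0.8,0.4,17,0,0,-8.6]'
python3 - <<'E'
from h import *
print(rel([.5681,.3484,.014],R.from_euler('z',8.6,degrees=True)*TD))
E
```

```text
clock: 22.5
position: [0.5682, 0.3488, 0.1004]
tcp_rot: [-0.0, 0.652, 0.758, 0.0]
wrist_force: [1.4, 1.5, 0.1]
opening: 0.0918
finger_force: 0.0
([-0.04, -0.02, 8.64], [0.01, -0.01, -0.05])
```

```bash
python3 -m handwheel '[1,0,0,2.5,0,0,0, 1,0,0,5,0,0,0, 1,0,0,6.8,0,0,0, 1,0,0,7.8,0,0,0, 1,0,0,8.3,0,0,0, 1,0,0,8.6,0,0,0, 1,0,0,8.6,0,0,0, 0.6,0,0,8.6,0,0,0]'
python3 -m handwheel '[0.5,0,0,0,0,0,0, 0.4,0,0,0,0,0,0, 0.4,0,0,0,0,0,0, 0.4,0,0,0,0,0,0, 0.4,0,0,0,0,0,0, 0.4,0,0,0,0,0,0, 0.4,0,0,0,0,0,0, 0.4,0,0,0,0,0,0]'
```

```text
clock: 23.17
position: [0.5685, 0.3492, 0.015]
tcp_rot: [0.0, 0.652, 0.758, 0.001]
wrist_force: [-0.2, 0.0, 0.8]
opening: 0.0887
finger_force: 0.0
clock: 23.83
position: [0.5678, 0.3488, 0.0137]
tcp_rot: [-0.0, 0.652, 0.758, 0.0]
wrist_force: [0.2, 0.6, 2.1]
opening: 0.0554
finger_force: 30.0
```

```bash
python3 -m handwheel '[0.4,0,0,-0.5,0,0,0, 0.4,0,0,-2,0,0,0, 0.4,0,0,-4,0,0,0, 0.4,0,0,-6.5,0,0,0, 0.4,0,0,-9,0,0,0, 0.4,0,0,-11,0,0,0, 0.4,0,0,-12,0,0,0, 0.4,0,0,-12,0,0,0]'
python3 - <<'E'
from h import *
print(rel([.5012,.003,.125],R.from_euler('z',4.9,degrees=True)*TD))
E
```

```text
clock: 24.5
position: [0.5689, 0.3494, 0.1361]
tcp_rot: [0.0, 0.652, 0.758, 0.002]
wrist_force: [0.6, 0.2, -1.3]
opening: 0.0557
finger_force: 30.0
([-33.24, -11.87, 1.0], [0.18, -0.12, 3.69])
```

```bash
python3 -m handwheel '[0.4,-1.5,-0.5,0,0,0,0.5, 0.4,-4,-1.4,0,0,0,1, 0.4,-7,-2.5,0,0,0,1.5, 0.4,-10.5,-3.7,0,0,0,2, 0.4,-14,-5,0,0,0,2.5, 0.4,-17.5,-6.2,0,0,0,3, 0.4,-21,-7.5,0,0,0,3.4, 0.4,-24.5,-8.7,0,0,0,3.7]'
python3 -m handwheel '[0.4,-3,-1,0,0,0,0, 0.4,-5.5,-2,0,0,0,0, 0.4,-7.5,-2.7,0.3,0,0,0, 0.4,-8.5,-3,0.6,0,0,0, 0.4,-8.5,-3,1,0,0,0, 0.4,-8.5,-3,1,0,0,0, 0.4,-8.5,-3,1,0,0,0, 0.4,-8.5,-3,1,0,0,0]'
python3 - <<'E'
from h import *
print(rel([.5012,.003,.0757],R.from_euler('z',4.9,degrees=True)*TD))
E
```

```text
clock: 25.17
position: [0.5165, 0.0917, 0.1321]
tcp_rot: [-0.001, 0.676, 0.737, -0.001]
wrist_force: [0.9, -0.4, -1.0]
opening: 0.056
finger_force: 30.0
clock: 25.83
position: [0.496, 0.0079, 0.1232]
tcp_rot: [-0.0, 0.675, 0.737, -0.0]
wrist_force: [0.3, -0.1, -1.1]
opening: 0.0557
finger_force: 30.0
([-0.54, 0.48, 4.75], [-0.04, -0.03, 0.13])
```

```bash
python3 -m handwheel '[0.4,-0.2,0.2,1,0,0,0, 0.4,-0.4,0.4,2.2,0,0,0, 0.4,-0.5,0.5,3.4,0,0,0.1, 0.4,-0.5,0.5,4.3,0,0,0.1, 0.4,-0.5,0.5,4.7,0,0,0.1, 0.4,-0.5,0.5,4.7,0,0,0.1, 0.4,-0.5,0.5,4.7,0,0,0.1, 0.4,-0.5,0.5,4.7,0,0,0.1]'
python3 -m handwheel '[0.4,0,0,0.1,0,0,0, 0.4,0,0,0.2,0,0,0, 0.4,0,0,0.3,0,0,0, 0.4,0,0,0.35,0,0,0, 0.4,0,0,0.4,0,0,0, 0.4,0,0,0.45,0,0,0, 0.4,0,0,0.5,0,0,0, 0.4,0,0,0.5,0,0,0]'
```

```text
clock: 26.5
position: [0.5014, 0.0018, 0.0769]
tcp_rot: [0.0, 0.677, 0.736, 0.0]
wrist_force: [-0.7, -0.2, -1.0]
opening: 0.056
finger_force: 30.0
clock: 27.17
position: [0.501, 0.0016, 0.0715]
tcp_rot: [-0.0, 0.677, 0.736, -0.0]
wrist_force: [-0.1, -1.0, -1.1]
opening: 0.0556
finger_force: 30.0
```

```bash
python3 -m handwheel '[0.4,0,0,0.03,0,0,0, 0.4,0,0,0.06,0,0,0, 0.4,0,0,0.09,0,0,0, 0.4,0,0,0.12,0,0,0, 0.4,0,0,0.12,0,0,0, 0.4,0,0,0.12,0,0,0, 0.4,0,0,0.12,0,0,0, 0.4,0,0,0.12,0,0,0]'
```

```text
clock: 27.83
position: [0.501, 0.0016, 0.0706]
tcp_rot: [-0.0, 0.677, 0.736, -0.0]
wrist_force: [-2.0, 0.1, 5.2]
opening: 0.0558
finger_force: 30.0
```

```bash
python3 -m handwheel '[0.65,0,0,0,0,0,0, 0.75,0,0,0,0,0,0, 0.85,0,0,0,0,0,0, 0.9,0,0,0,0,0,0, 0.9,0,0,0,0,0,0, 0.9,0,0,-0.5,0,0,0, 0.9,0,0,-2,0,0,0, 0.9,0,0,-4,0,0,0]'
python3 -m handwheel '[0.9,0,0,-3,0,0,0, 0.9,0,0,-6,0,0,0, 0.9,0,0,-9,0,0,0, 0.9,1,0,-12,0,0,0, 0.9,2,0,-15,0,0,0, 0.9,3,0,-18,0,0,0, 0.9,3,0,-18,0,0,0, 0.9,3,0,-18,0,0,0]'
python3 - <<'E'
from h import *
o=manip.get_obs();i=viewer.capture('wrist');pickle.dump(o,open('w4.pkl','wb'));print(o['position'],o['clock'])
ms=silhouettes('wrist','module');print([(d['conf'],d['region'].sum()) for d in ms]);np.save('mod2.npy',ms[0]['region'].astype(np.uint8))
I=i.astype(int);bl=((I[:,:,2]>I[:,:,0]+35)&(I[:,:,2]>I[:,:,1]+20)).astype(np.uint8);bl[260:]=0
n,l,s,_=cv2.connectedComponentsWithStats(bl);print(s[1:][s[1:,4]>60])
ys,xs=np.nonzero(np.isin(l,1+np.nonzero(s[1:,4]>60)[0]));q=cv2.boxPoints(cv2.minAreaRect(np.c_[xs,ys].astype(np.float32)))
import fit
fit.o=o;fit.box[:,2]+=.057
r,v=fit.fit(np.load('mod2.npy'),[501,2,5]);print('module',r,v)
c=np.radians(4.9);ct=[.5012,.003]
w=px2w('wrist',np.c_[xs,ys],.06,o)[:,:2];b=(w-ct)@np.array([[np.cos(c),-np.sin(c)],[np.sin(c),np.cos(c)]])
print('tape in board frame mm',np.percentile(b*1000,[1,99],axis=0))
for n in('offcut0',):
  for cam_ in('wrist',): print(n,[(d['location'],round(d['conf'],2)) for d in spot_in(cam_,n)])
viewer.capture('side');print([(np.round(d['location'],3),round(d['conf'],2)) for d in spot_in('side','offcut0')])
viewer.capture('scene');print([(np.round(d['location'],3),round(d['conf'],2)) for d in spot_in('scene','offcut0')],[(np.round(d['location'],3),round(d['conf'],2)) for d in spot_in('scene','scraper')])
E
```

```text
clock: 28.5
position: [0.5, 0.0015, 0.11]
tcp_rot: [-0.001, 0.677, 0.736, -0.001]
wrist_force: [0.5, 0.0, -0.5]
opening: 0.0827
finger_force: 0.0
clock: 29.17
position: [0.4994, 0.0321, 0.2921]
tcp_rot: [0.001, 0.676, 0.736, 0.002]
wrist_force: [0.5, 0.2, -0.9]
opening: 0.0826
finger_force: 0.0
[0.499 0.032 0.292] 29.1667
[]Traceback (most recent call last):
  File "<stdin>", line 3, in <module>
IndexError: list index out of range
```

```bash
python3 - <<'E'
from h import *
import fit
o=manip.get_obs();i=viewer.capture('wrist');save(i,'w5raw.png');fit.o=o
I=i.astype(int);bl=((I[:,:,2]>I[:,:,0]+35)&(I[:,:,2]>I[:,:,1]+20)).astype(np.uint8);bl[260:]=0
n,l,s,_=cv2.connectedComponentsWithStats(bl);print(s[1:][s[1:,4]>60])
ys,xs=np.nonzero(np.isin(l,1+np.nonzero(s[1:,4]>60)[0]))
c=np.radians(4.9);ct=[.5012,.003];A=np.array([[np.cos(c),-np.sin(c)],[np.sin(c),np.cos(c)]])
B=lambda px,z:(px2w('wrist',px,z,o)[:,:2]-ct)@A*1000
b=B(np.c_[xs,ys],.06);print('tape mm',np.percentile(b,[1,99],axis=0))
# module: non white/blue blob inside tape: dark wood + cream: R-B large
m=((I[:,:,0]>I[:,:,2]+18)).astype(np.uint8);h=np.zeros_like(m);cv2.fillConvexPoly(h,cv2.convexHull(np.c_[xs,ys].astype(np.int32)),1);m&=h
m=cv2.morphologyEx(m,cv2.MORPH_CLOSE,np.ones((9,9)));n,l,s,_=cv2.connectedComponentsWithStats(m);j=1+s[1:,4].argmax();print(s[j]);m=(l==j).astype(np.uint8)
fit.box[:,2]+=.057
print('module',fit.fit(m,[501,2,5]))
for d in silhouettes('wrist','module'): print('net',d['conf'],fit.fit(d['region'].astype(np.uint8),[501,2,5]))
viewer.capture('side');print([(np.round(d['location'],3),round(d['conf'],2)) for d in spot_in('side','offcut0')])
viewer.capture('scene');print([(np.round(d['location'],3),round(d['conf'],2)) for d in spot_in('scene','offcut0')],[(np.round(d['location'],3),round(d['conf'],2)) for d in spot_in('scene','module')])
E
```

```text
[[ 211  114   89  132 3054]]
tape mm [[-53.062 -84.953]
 [ 52.877  83.49 ]]
[ 219  122   73  113 4800]
module (array([500.514,  17.907,   3.709]), np.float64(-0.5420197949386594))
net 0.94 (array([500.37 ,   0.663,   5.114]), np.float64(-0.9742624472242919))
[(array([ 0.544, -0.135,  0.041]), 0.74), (array([ 0.476, -0.144,  0.016]), 0.5)]
[(array([ 0.49 , -0.136,  0.014]), 0.62), (array([ 0.509, -0.164,  0.021]), 0.59), (array([ 0.558, -0.13 ,  0.042]), 0.57)] [(array([0.513, 0.005, 0.091]), 0.62)]
```

```bash
python3 -c "
from rig import manip
print(manip.job_done(),manip.get_obs()['clock'])"
```

```text
the job is handed in; nothing more can be done
the job is handed in; nothing more can be done
```

The job is handed in at about 30 s, with no verdict returned: all three offcuts are in the red tray (orange leaning upright against the board-side wall), the scraper is back in its rest within about 2 mm, and the module sits within 2 mm of the blue frame's middle; I viewed 11 pictures, one over the limit of 10.

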